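# Pin the lower grip onto the tensile tester

### The job

The lower grip of the tensile tester has been set on its adapter but stands twisted and is not pinned. Turn it on the adapter until its cross-hole lines up with the adapter's bore, then push the clevis pin through both until its handle is fully home against the grip's socket, and let go. Do not knock the upper grip, which hangs on the load cell right above, and leave the other things on the bench where they are.

Things in the scene. Friction and masses are not known exactly. Their poses are not given: they have to be found in the camera images.
- tester: Fixed single-column tensile tester, side-on to the robot. Origin at table level on its vertical test axis; x points away from the robot, y to the column, z up. White base: x within 130 mm, y -140 to +260 mm, top 90 mm above the table. White column: x within 70 mm, y +130 to +250 mm, 820 mm tall. Blue crosshead: x within 60 mm, y -90 to +145 mm, 535 to 615 mm above the table.
- bore (a point): Centre of the steel adapter's horizontal cross bore, on the test axis, 165 mm above the table; axes as the tester's, the bore runs along y. It is 13.5 mm wide with 2 mm chamfers, 30 mm long, in a spigot hidden in the lower grip's socket. The open side, away from the column, is -y. Below, the adapter has a flange 80 mm across, 90 to 105 mm above the table, and a 54 mm lock ring up to 117 mm.
- lower_grip (a joint): Angle (rad) of the lower grip about the vertical test axis, counter-clockwise from above; 0 when its cross-hole lines up with the bore (its sides then stand square to the tester's base, like the upper grip's), range -1 to 1; it starts clearly positive (0.35 or more). Plain friction of about 0.25 N m holds it where it is left.
- socket (a point): Centre of the lower grip's cross-hole, on the test axis, 165 mm above the table; axes are the grip's own and turn with it. The socket is a square aluminium block, 48 by 48 mm, 120 to 205 mm above the table; the cross-hole, 13.5 mm wide with 2 mm chamfers outside, runs along this y through its two 8 mm walls.
- grip_hold (a point): Centre of the lower grip's dark steel vice body, on the test axis, 245 mm above the table; axes are the grip's own, as socket. The body is 60 mm along x and 40 mm along y with flat parallel sides, 205 to 283 mm above the table. On its +x side a black screw knob, 32 mm across, reaches 62 mm from the axis, 255 mm above the table; on -x a screw end stands out 3 mm.
- upper_grip: The same kind of grip hanging upside down from the load cell, fixed. Origin on the test axis, 400 mm above the table, at its lower end; axes as the tester's. Its body is 60 (x) by 40 (y) mm, 400 to 478 mm above the table, with a like knob to +x; then a 40 mm stem, and the load cell, 72 mm across, from 501 mm up to the crosshead. It must not be struck (over 15 N).
- clevis_pin: Loose clevis pin, 130 mm, about 0.22 kg, lying level on the table right of the tester, shank roughly towards +y. Origin on its axis at the shoulder (handle's front face), 10 mm above the table. Shank to +x: 12 mm diameter, 66 mm long, last 10 mm tapering to 6 mm. Handle to -x: red, square, 20 by 20 by 64 mm. Home, the shoulder rests on the socket's outer face, 24 mm from the test axis.
- pin_tip (a point): End of the pin's shank, 66 mm from the pin's origin on its axis.
- wrench: Loose steel wrench 150 mm long lying on the bench beside the pin, along its own x. Not needed.
- flake_jar: Loose closed sample jar, 60 mm across, 85 mm tall; origin under its centre. Not needed.
- microscope: Loose hand microscope on a chrome foot 72 mm across, about 140 mm tall; origin under the foot. Not needed.
There are look-alikes about, which are no part of the job. Of the things like the clevis_pin, leave any that is green or turquoise; of the rest the larger one is meant.

How it is judged (in metres and radians):
On the way:
1. The lower grip is turned until its cross-hole lines up with the adapter's bore (within 0.09 rad) (value of joint lower_grip between -0.09 and 0.09 rad), for 0.2 s.
At the end, for the whole second after the job is handed in: The lower grip is in line with the adapter (within 0.09 rad); the pin runs through grip and adapter along the bore (within 0.09 rad) with its shoulder home on the socket (shoulder within 27.5 mm of the bore's centre, against 24 mm in full contact), released and at rest (all of step 1 and distance between clevis_pin and bore below 0.0275 m and angle between the x axis of clevis_pin and the y axis of bore, either way round below 0.09 rad and linear speed of clevis_pin below 0.02 m/s and angular speed of clevis_pin below 0.2 rad/s); the robot touches nothing.
It fails at once if The upper grip or load cell is struck harder than 15 N (contact force between upper_grip and anything else above 15 N).
It fails at once if A bystander (wrench, jar, microscope) is moved more than 30 mm (distance of any of wrench, flake_jar, microscope from where it was at the start of the episode above 0.03 m).
It also fails if it takes over 67 s, if anything falls off the work surface, if the arm or the gripper's body presses on something with over 40 N, if the wrist force passes 120 N, or if a joint passes its speed limit or range.

### The arm

A 6-joint arm with a two-finger parallel gripper is mounted at the origin on the work surface. World frame = base frame: x ahead of the robot, y to its left, z up, the work surface at z = 0. Lengths are in mm, angles in degrees, forces in N, time in s.
With the tool pointing down it reaches from about 350 to 850 mm from the base axis. Payload 8.1 kg.
Tool frame: the origin (TCP) lies midway between the tips of the shut fingers; the grasp point (between the pads) lies 19 mm behind it (r.pinch_z is the distance from the TCP to the grasp point, in mm); z points along the fingers, y is the line along which they close (so a half turn about z gives the same grasp; the last joint's range is limited). The gripper opens to 85 mm and grips with 20 to 120 N. Pads are 22 mm wide; open, the fingers measure 114 mm over their backs; the gripper's body (76 mm by 85 mm) begins 54 mm behind the grasp point. The pads swing forward as they close: fully open they stand 13 mm farther back than shut.
Start: joints at [67.3, 7.471, 85.268, -0, 87.261, -4.893], TCP at [183.471, 571.265, 231.292] pointing down, gripper open.
Joint ranges: [-169.43, 169.43], [-51.17, 129.36], [1.28, 143.12], [-76.62, 256.62], [0, 156.53], [-152.29, 152.29]. Speed limits (degrees/s): [136.94, 136.94, 159.86, 180, 180, 180].

### API

Orientations are given as [roll, pitch, yaw] about the fixed x, y, z axes, in that order (R = Rz(yaw) Ry(pitch) Rx(roll)).
In Python, from bench import sensors, optics, job, r gives the robot as it stands.
- The arm moves only by the tool play_rows, never from a script. Its argument "motion" is a list that holds one entry, the list of rows, each a list of 6 numbers: the shift along the tool's x, y, z in cm, then the turn, a rotation vector about the tool's x, y, z in degrees. In form: [[[x, y, z, ax, ay, az], ...]]. A call has 1 to 5 rows; each row is the pose to reach, as a shift and turn from the pose commanded when the call began, along the tool's axes at that moment; what a row does not reach only later rows make up. A row lasts 1/10 s, in which the tool goes at most 50 mm and 8.59 degrees, less where a joint would pass 70% of its speed; a pose out of reach is approached as far as the arm can. A call with a gripper value outside its range is refused whole. "jaw" is the opening, from 0 (shut) to 1 (fully open), set as the call begins (left out, the last holds). The fingers move at their own pace and stop on an object; "squeeze" is the grip in N (left out, the last holds). Time passes only in rows, so rows that repeat a pose let the fingers close. It gives the time, the measured TCP pose, the force, the opening and the grip force at its end, in the units of the state.
- sensors.sense(): the state, without advancing time (a new reading comes with each control period).
- optics.snapshot(name): name is "scene" or "top" or "wrist"; returns a dict with "pixels" (480x640x3 uint8, red, green, blue), "mtx" (3x3 intrinsics, pixels), "R" (3x3) and "t" (3): a world point X has camera coordinates R X + t; the wrist camera has in their place "T_tool_cam" (4x4, takes a point from camera to tool coordinates, whose origin is the TCP and whose axes are the flange's). Camera axes: x right, y down, z forward; pixel columns grow to the right and rows downward; lengths in mm; the calibration is good to about 2 mm. A picture is of the moment at which its call begins: read the wrist's pose just before it. There is no depth.
- job.hand_in(): hands the job in; it is judged then, once.
The state is a dict: "time": time; "joint_pos": joint angles; "qd": joint speeds; "joint_efforts": joint torques, N m; "tool_pos": TCP position; "tcp_rot": TCP orientation; "ft_force": force on the tool from outside, world axes, zero at the start; "wrist_torque": the same for the moment, N m; "finger_gap": finger opening in mm; "grip_force": force on a finger pad.
Only numpy, scipy, OpenCV 4.12 (cv2) and the standard library are available. Lean on these libraries where they do the work, as an engineer would, in place of code of your own. Each camera call takes 0.05 s, during which the arm holds its last target. There are 200 camera calls.

## Working session

There is one attempt and no reset: what is moved stays moved. The work goes in short steps, Python scripts to look and compute and a tool call to move; the robot and the scene stay as the last step left them, time stands still between calls to the robot, and variables do not carry over. Pictures are saved under pics/ and viewed, at most 10 in all, crops included, and the job is handed in when it is done.

Besides the shell and the picture viewer there is one more tool, called as name([rows], argument=value, ...), one row to a line, values as JSON. play_rows: Moves the arm, as the interface text tells. Its arguments: {"type":"object","properties":{"motion":{"type":"array","items":{"type":"array","items":{"type":"array","items":{"type":"number"}}}},"jaw":{"type":"number"},"squeeze":{"type":"number"}},"required":["motion"]}

```bash
mkdir -p pics; ls
python3 - <<'E'
from bench import sensors, optics, job, r
import cv2, numpy as np, pickle
s=sensors.sense(); print(s['time'],s['tool_pos'],s['tcp_rot'],s['finger_gap'])
for n in ['scene','top']:
    d=optics.snapshot(n); cv2.imwrite(f'pics/{n}0.png',d['pixels'][:,:,::-1]); pickle.dump(d,open(f'{n}.pkl','wb'))
    print(n,-d['R'].T@d['t'],d['R'][2],d['mtx'][0])
E
```

```text
pics
0.0 [183.22544285 570.74349172 230.24644932] [-1.79893166e+02 -1.05988462e-02  1.62193663e+02] 85.55874084296735
scene [ 862.13250149 -576.79268708  913.90104473] [-0.36424939  0.48710606 -0.79375693] [463.76918002   0.         311.89029631]
top [ 379.89347769 -171.80896397 1162.3864514 ] [ 0.15248311  0.00461823 -0.98829529] [500.39143853   0.         323.5897304 ]
```

View pics/scene0.png

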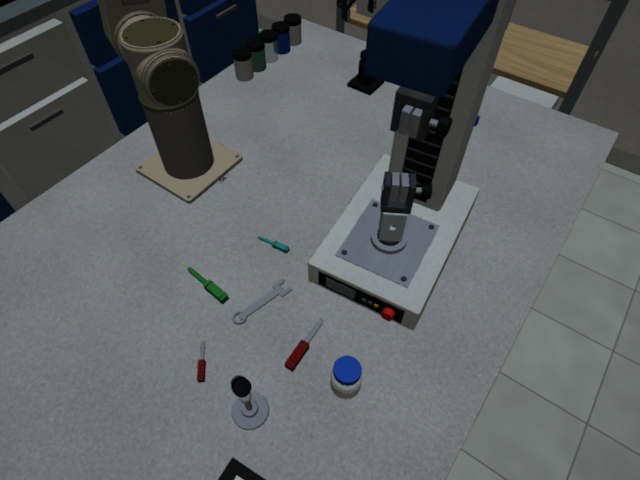

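View pics/top0.png

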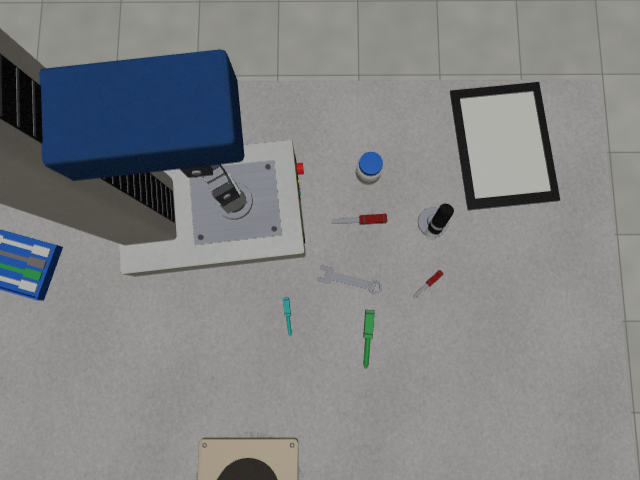

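Candidates for the pin in the top view: red large (372,219), red small (435,278), green (369,325), turquoise (287,310). I choose the large red one, which is at (297,354) in the scene view. I'll check it in a close crop together with the tester.

```bash
cat > h.py <<'E'
import numpy as np, cv2, pickle
from scipy.spatial.transform import Rotation as Ro
def ray(d,uv):
    uv=np.atleast_2d(uv).astype(float); p=np.c_[uv,np.ones(len(uv))]
    return -d['R'].T@d['t'], (p@np.linalg.inv(d['mtx']).T)@d['R']
def onz(d,uv,z):
    c,v=ray(d,uv); return c+v*((z-c[2])/v[:,2])[:,None]
def proj(d,X):
    q=(np.atleast_2d(X)@d['R'].T+d['t'])@d['mtx'].T; return q[:,:2]/q[:,2:]
def wrist(s,optics):
    d=optics.snapshot('wrist'); T=np.eye(4); T[:3,:3]=Ro.from_euler('xyz',s['tcp_rot'],degrees=True).as_matrix(); T[:3,3]=s['tool_pos']
    M=np.linalg.inv(T@np.array(d['T_tool_cam'])); d['R']=M[:3,:3]; d['t']=M[:3,3]; return d
def red(im):
    h=cv2.cvtColor(im,cv2.COLOR_RGB2HSV); return (((h[...,0]<8)|(h[...,0]>172))&(h[...,1]>140)&(h[...,2]>60)).astype(np.uint8)
E
python3 - <<'E'
from h import *
t=pickle.load(open('top.pkl','rb')); s=pickle.load(open('scene.pkl','rb'))
for n,d in (('top',t),('scene',s)):
    cs,_=cv2.findContours(red(d['pixels']),cv2.RETR_EXTERNAL,cv2.CHAIN_APPROX_NONE)
    for c in cs:
        if cv2.contourArea(c)>20:
            R=cv2.minAreaRect(c); b=cv2.boxPoints(R); print(n,cv2.contourArea(c),R[0],onz(d,[R[0]],10).round(0), onz(d,b,15).round(0)[:,:2].tolist())
pairs=[('top',t,(293,141),90),('top',t,(303,254),90),('top',t,(121,272),90),('top',t,(232,203),117),('scene',s,(390,237),117)]
for n,d,u,z in pairs: print(n,u,onz(d,[u],z).round(0))
a=t['pixels'][130:290,110:410]; b=s['pixels'][160:330,300:490]
A=cv2.resize(a,None,fx=2.6,fy=2.6,interpolation=cv2.INTER_CUBIC)
cv2.imwrite('pics/a.png',A[:,:,::-1])
cv2.imwrite('pics/b.png',cv2.resize(b,None,fx=3.5,fy=3.5,interpolation=cv2.INTER_CUBIC)[:,:,::-1])
E
```

```text
top 74.5 (434.3941345214844, 277.87646484375) [[ 458. -421.   10.]] [[450.0, -400.0], [476.0, -432.0], [466.0, -440.0], [440.0, -408.0]]
top 125.0 (373.5, 218.0) [[ 598. -283.   10.]] [[607.0, -263.0], [607.0, -303.0], [588.0, -302.0], [588.0, -263.0]]
top 56.5 (299.5, 168.0) [[ 720. -109.   10.]] [[731.0, -101.0], [731.0, -118.0], [706.0, -118.0], [706.0, -101.0]]
scene 59.5 (200.5, 369.5) [[ 459. -421.   10.]] [[447.0, -415.0], [455.0, -409.0], [475.0, -429.0], [466.0, -435.0]]
scene 149.5 (296.4999694824219, 353.4999694824219) [[ 596. -280.   10.]] [[590.0, -303.0], [586.0, -260.0], [605.0, -260.0], [608.0, -303.0]]
scene 71.0 (388.20758056640625, 311.7264099121094) [[700. -85.  10.]] [[689.0, -99.0], [687.0, -78.0], [713.0, -77.0], [714.0, -98.0]]
top (293, 141) [[759. -99.  90.]]
top (303, 254) [[ 505. -122.   90.]]
top (121, 272) [[466. 269.  90.]]
top (232, 203) [[611.  29. 117.]]
scene (390, 237) [[630.  17. 117.]]
```

View pics/a.png

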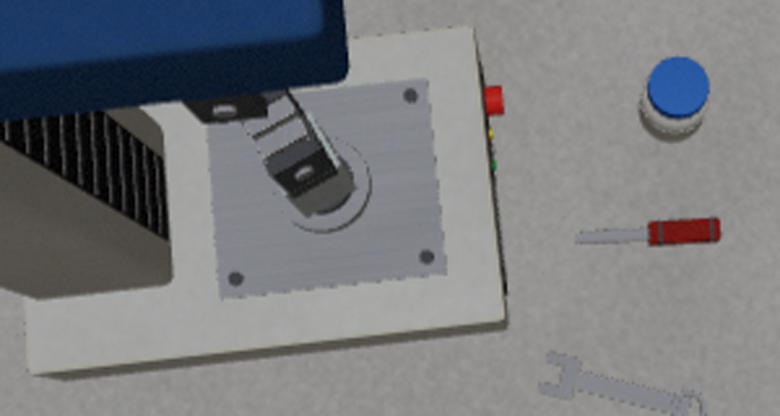

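View pics/b.png

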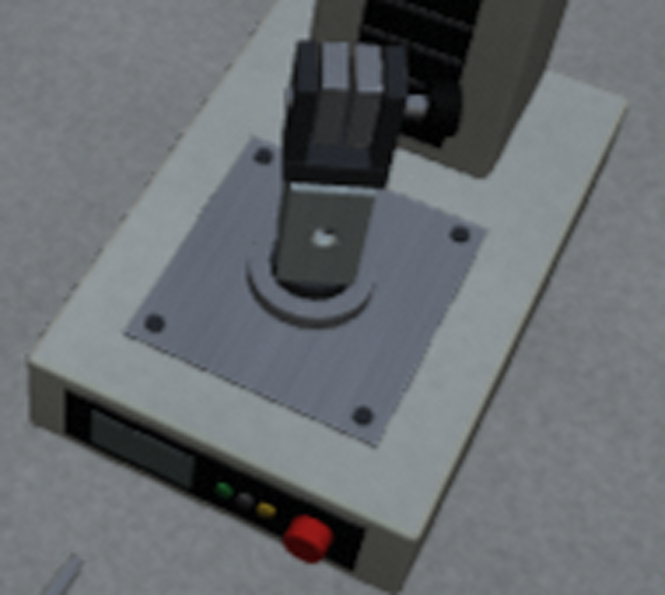

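Run:
```python
from h import *
t=pickle.load(open('top.pkl','rb')); s=pickle.load(open('scene.pkl','rb'))
B=lambda u:(np.array(u)/3.5+(300,160)); A=lambda u:(np.array(u)/2.6+(110,130))
obs=[(t,A((505,322)),(-130,-140)),(t,A((474,28)),(130,-140)),(t,A((30,372)),(-130,260)),(s,B((32,362)),(-130,-140)),(s,B((413,540)),(130,-140)),(s,B((625,103)),(130,260))]
P=np.array([onz(d,[u],90)[0][:2] for d,u,_ in obs]); Q=np.array([m for *_,m in obs],float)
def fit(P,Q):
    p=P-P.mean(0);q=Q-Q.mean(0); a=np.arctan2((q[:,0]*p[:,1]-q[:,1]*p[:,0]).sum(),(q*p).sum())
    R=np.array([[np.cos(a),-np.sin(a)],[np.sin(a),np.cos(a)]]); c=P.mean(0)-R@Q.mean(0); return a,c,(P-(Q@R.T+c))
print(P.round(1).tolist())
a,c,res=fit(P,Q); print(np.degrees(a),c,res.round(1).tolist())
for i in ([0,1,2],[3,4,5]):
  x=fit(P[i],Q[i]); print(np.degrees(x[0]),x[1])
bs=[onz(s,[B(u)],92)[0][:2].round(1) for u in ((155,323),(362,415),(460,233),(263,155))]; print('bolts s',bs,np.mean(bs,0))
bt=[onz(t,[A(u)],92)[0][:2].round(1) for u in ((235,278),(427,256),(410,95))]; print('bolts t',bt,(bt[0]+bt[2])/2)
e=onz(s,[B((288,187)),B((375,194))],205); v=e[1]-e[0]; print('edge',e.round(0),np.linalg.norm(v),np.degrees(np.arctan2(v[1],v[0])))
print('hole',onz(s,[B((325,239))],165))
print('proj axis165',(proj(s,[*c,165])-(300,160))*3.5,'top of grip in top',(proj(t,[*c,283])-(110,130))*2.6,(proj(s,[*c,283])-(300,160))*3.5)
print('pin hdl/tip', onz(t,[A((684,231)),A((576,237))],10))
```

```text
[[504.9, -125.0], [759.1, -97.1], [463.9, 267.2], [517.0, -126.5], [765.3, -99.1], [722.4, 289.4]]
6.180812170028518 [621.38886892  24.8044187 ] [[-2.3, 3.4], [-6.6, 3.3], [-0.3, -2.1], [9.8, 1.9], [-0.4, 1.3], [-0.2, -7.8]]
6.034715463939714 [618.36653678  26.22676837]
6.51547183805461 [624.42914531  23.01815123]
bolts s [array([562.7, -58.9]), array([700.9, -43.4]), array([683.7, 116.7]), array([544.3, 100.5])] [622.9    28.725]
bolts t [array([541.9, 100.1]), array([560.2, -59.7]), array([699.1, -43.2])] [620.5   28.45]
edge [[612.  -5. 205.]
 [656.  19. 205.]] 49.494477817363524 29.47065468970504
hole [[636.96782228   4.69676089 165.        ]]
proj axis165 [[319.24546984 206.05310028]] top of grip in top [[279.04378558 124.11166416]] [[346.6372289  66.1265808]]
pin hdl/tip [[ 596.47616298 -282.30211943   10.        ]
 [ 591.1405766  -185.05013084   10.        ]]
```

The close crop shows the large red-handled pin: handle at about (684,231) and tip at (576,237). The grip socket hole is at (325,239) in the scene crop, so the grip is twisted by about +23°. Next I'll write a move planner.

```bash
cat > plan.py <<'E'
from h import *
# wps: list of (TCP or grasp pos, R); prints per-call deltas in cm/deg (tool axes at call start)
def tool(yaw,pitch,roll=0):   # z forward along yaw pitched down, y to the left; then turn about tool z
    c,s=np.cos(np.radians(yaw)),np.sin(np.radians(yaw)); p=np.radians(pitch)
    z=np.array([c*np.cos(p),s*np.cos(p),-np.sin(p)]); y=np.array([-s,c,0]); x=np.cross(y,z)
    return Ro.from_matrix(np.c_[x,y,z])*Ro.from_euler('z',roll,degrees=True)
def chain(p,R,wps,mm=200,deg=38):
    for q,S in wps:
        q=np.array(q,float); v=(R.inv()*S).as_rotvec(degrees=True); n=int(np.ceil(max(np.linalg.norm(q-p)/mm,np.linalg.norm(v)/deg,1e-6)))
        for i in range(n):
            R2=R*Ro.from_rotvec(v/(n-i)*1,degrees=True) ; p2=p+(q-p)/(n-i)
            dp=R.inv().apply(p2-p)/10; dv=(R.inv()*R2).as_rotvec(degrees=True)
            print('  ',np.r_[dp,dv].round(2).tolist()); p,R=p2,R2; v=(R.inv()*S).as_rotvec(degrees=True)
        print('-- at',q.round(1))
def pose(s): return np.array(s['tool_pos']),Ro.from_euler('xyz',s['tcp_rot'],degrees=True)
E
python3 - <<'E'
from bench import sensors,r
from plan import *
print([a for a in dir(r) if a[0]!='_'], r.pinch_z)
p,R=pose(sensors.sense())
S=tool(29.5,25); ax=np.array([622,27.,245]); z=S.as_matrix()[:,2]
h=np.array([np.cos(np.radians(29.5)),np.sin(np.radians(29.5)),0])
g=ax-8*h+19*z   # TCP at grasp
chain(p,R,[((330,300,300),tool(40,60)),(g-150*h+[0,0,0],S)])
print(g)
E
```

```text
['PlanningError', 'pinch_z'] 18.700000000000003
   [-11.12, -10.65, -3.47, -7.6, -13.72, -28.21]
   [-5.59, -14.43, -3.12, -7.6, -13.72, -28.21]
-- at [330. 300. 300.]
   [5.48, -18.56, 0.47, 3.93, -17.45, 3.6]
   [4.41, -18.85, 0.25, 3.93, -17.45, 3.6]
-- at [499.5 -42.3 237. ]
[630.02454718  31.54007035 236.97025303]
```

play_rows([
  [[-11.1,-10.6,-3.5,-7.6,-13.7,-28.2],[-11.1,-10.6,-3.5,-7.6,-13.7,-28.2],[-11.1,-10.6,-3.5,-7.6,-13.7,-28.2],[-11.1,-10.6,-3.5,-7.6,-13.7,-28.2],[-11.1,-10.6,-3.5,-7.6,-13.7,-28.2]],
], jaw=1)

```text
time: 0.6
tool_pos: [256.8, 435.0, 266.6]
tcp_rot: [175.9, 15.1, -169.9]
ft_force: [0.4, 0.6, -0.7]
finger_gap: 85.5
grip_force: 0.0
```

play_rows([
  [[-5.6,-14.4,-3.1,-7.6,-13.7,-28.2],[-5.6,-14.4,-3.1,-7.6,-13.7,-28.2],[-5.6,-14.4,-3.1,-7.6,-13.7,-28.2],[-5.6,-14.4,-3.1,-7.6,-13.7,-28.2],[-5.6,-14.4,-3.1,-7.6,-13.7,-28.2]],
])

```text
time: 1.1
tool_pos: [334.2, 303.3, 301.9]
tcp_rot: [179.9, 29.9, -140.1]
ft_force: [-12.7, -9.1, 4.5]
finger_gap: 85.6
grip_force: 0.0
```

play_rows([
  [[5.5,-18.6,0.5,4,-17.4,3.6],[5.5,-18.6,0.5,4,-17.4,3.6],[5.5,-18.6,0.5,4,-17.4,3.6],[5.5,-18.6,0.5,4,-17.4,3.6],[5.5,-18.6,0.5,4,-17.4,3.6]],
])

```text
time: 1.6
tool_pos: [487.4, 157.2, 267.3]
tcp_rot: [179.5, 46.0, -144.9]
ft_force: [0.5, -0.4, -1.3]
finger_gap: 85.6
grip_force: 0.0
```

play_rows([
  [[4.4,-18.8,0.2,4,-17.4,3.6],[4.4,-18.8,0.2,4,-17.4,3.6],[4.4,-18.8,0.2,4,-17.4,3.6],[4.4,-18.8,0.2,4,-17.4,3.6],[4.4,-18.8,0.2,4,-17.4,3.6]],
])

```text
time: 2.1
tool_pos: [550.5, 120.9, 288.0]
tcp_rot: [177.5, 60.2, -156.0]
ft_force: [0.6, 0.2, 0.4]
finger_gap: 85.1
grip_force: 0.0
```

Run:
```python
from bench import sensors,optics
from plan import *
s=sensors.sense(); print(s['joint_pos'],s['tool_pos'],s['tcp_rot'],s['ft_force'])
d=wrist(s,optics); pickle.dump(d,open('w1.pkl','wb')); cv2.imwrite('pics/w1.png',d['pixels'][:,:,::-1])
print(np.array(d['T_tool_cam']).round(2).tolist(), d['mtx'][0])
print(proj(d,[[622,27,245],[622,27,283]]))
p,R=pose(s); ax=np.array([622,27.,245])
```

```text
[ -15.66609014  -50.98581089  143.0057997    51.03099064   48.94415002
 -152.14362393] [550.54838265 120.90084184 288.04652117] [ 177.51270492   60.16134656 -156.02665103] [0.62357838 0.19046729 0.39110726]
[[0.0, -0.96, -0.29, 74.95], [1.0, -0.0, 0.0, 0.31], [-0.0, -0.29, 0.96, -141.49], [0.0, 0.0, 0.0, 1.0]] [363.6694805    0.         319.84721236]
[[ 93.71663485 233.09393926]
 [ 84.7212213  307.6146324 ]]
```

View pics/w1.png

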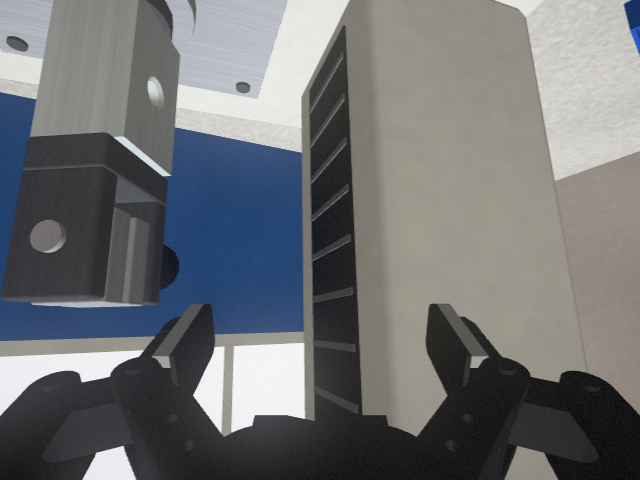

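The wrist view shows the vice with its screw end at (47,236), the hole at (155,92), and the column at right. My wrist approach ran into joint limits (j6 at -152, j2/j3 folded), so I'll back out to tool-down and re-roll.

Run:
```python
from bench import sensors
from plan import *
p,R=pose(sensors.sense())
D=tool(10,90)
chain(p,R,[((450,60,330),D),((450,60,330),D*Ro.from_euler('z',40,degrees=True)),])
# sign of j6 about tool z
```

```text
[1.08, -0.48, -6.13, 4.78, 29.8, 7.01]
   [3.87, -1.26, -4.74, 4.78, 29.8, 7.01]
-- at [450.  60. 330.]
   [0.0, 0.0, 0.0, 0.0, 0.0, 20.0]
   [0.0, 0.0, 0.0, 0.0, 0.0, 20.0]
-- at [450.  60. 330.]
```

play_rows([
  [[1,-0.5,-6,4.8,29.8,7],[1,-0.5,-6,4.8,29.8,7],[1,-0.5,-6,4.8,29.8,7],[1,-0.5,-6,4.8,29.8,7],[1,-0.5,-6,4.8,29.8,7]],
])

```text
time: 2.65
tool_pos: [502.6, 91.9, 311.1]
tcp_rot: [177.0, 30.1, -163.6]
ft_force: [0.1, -0.1, -0.2]
finger_gap: 85.8
grip_force: 0.0
```

play_rows([
  [[3.8,-1.3,-4.7,4.8,29.8,7],[3.8,-1.3,-4.7,4.8,29.8,7],[3.8,-1.3,-4.7,4.8,29.8,7],[3.8,-1.3,-4.7,4.8,29.8,7],[3.8,-1.3,-4.7,4.8,29.8,7]],
])

```text
time: 3.15
tool_pos: [452.2, 60.6, 327.7]
tcp_rot: [180.0, -0.2, -170.0]
ft_force: [0.2, -1.1, -1.0]
finger_gap: 85.5
grip_force: 0.0
```

Run:
```python
from bench import sensors
s=sensors.sense(); print(s['joint_pos'],s['tool_pos'],s['tcp_rot'],s['ft_force'],s['time'])
```

```text
[ 1.20414474e+00 -1.59563005e+01  9.75932576e+01 -1.29433982e-02
  9.86133561e+01 -9.88319299e+01] [452.23953193  60.63560745 327.72691175] [ 179.97422161   -0.24931122 -169.9657798 ] [ 0.16661112 -1.11906608 -1.03906617] 3.15
```

```bash
cat > kin.py <<'E'
from plan import *
from scipy.optimize import least_squares
S=[([67.3,7.471,85.268,0,87.261,-4.893],[183.471,571.265,231.292],[-179.9,0,162.2]),
([-15.66609,-50.98581,143.0058,51.03099,48.94415,-152.14362],[550.54838,120.90084,288.04652],[177.5127,60.16135,-156.02665]),
([1.20414,-15.9563,97.59326,-.01294,98.61336,-98.83193],[452.2395,60.6356,327.7269],[179.97422,-.24931,-169.96578])]
def fk(q,m,C):
    a1,b,d1,L2,a3,L3,d6=m; E=lambda ax,t:Ro.from_euler(ax,t,degrees=True)
    A=E('z',q[0]); B=A*E('y',q[1]); F=B*E('y',q[2]); W=F*E('z',q[3])*E('y',q[4])*E('z',q[5])
    return A.apply([a1,b,d1])+B.apply([0,0,L2])+F.apply([a3,0,L3])+W.apply([0,0,d6]), W*C
rots=[Ro.from_euler('xyz',x[2],degrees=True) for x in S]
Cs=[fk(x[0],np.zeros(7),Ro.identity())[1].inv()*R for x,R in zip(S,rots)]
C=Cs[2]
m=least_squares(lambda m:np.r_[np.concatenate([fk(x[0],m,C)[0]-x[1] for x in S])],[0,50,200,400,0,400,250]).x
LO=np.array([-169,-51,1.5,-76,0,-152]);HI=np.array([169,129,143,256,156,152])
def ik(p,R,q0):
    f=lambda q:np.r_[fk(q,m,C)[0]-p,200*(fk(q,m,C)[1]*R.inv()).as_rotvec()]
    o=least_squares(f,np.clip(q0,LO+.1,HI-.1),bounds=(LO,HI)); return o.x,np.sqrt(2*o.cost)
E
python3 - <<'E'
from kin import *
for c in Cs: print(c.as_rotvec(degrees=True).round(1))
print(m.round(1),[ (fk(x[0],m,C)[0]-x[1]).round(1) for x in S])
ax=np.array([622,27.,245])
for yaw in (29.5,6.3):
 h=np.array([np.cos(np.radians(yaw)),np.sin(np.radians(yaw)),0])
 for pitch in (15,30,45,55):
  for roll in (0,180):
   for fl in (0,1):
    T=tool(yaw,pitch,roll); z=T.as_matrix()[:,2]
    out=[]
    for back in (8,60,110):
      best=min((ik(ax-back*h+19*z,T,[0,j2,120,180*fl,60,j6]) for j2 in(-30,10) for j6 in (-90,90)),key=lambda t:t[1]); out.append((round(best[1]),best[0].round(0).astype(int).tolist()))
    print(yaw,pitch,roll,fl,out)
E
```

```text
[ 0.1  0.1 90. ]
[-0. -0. 90.]
[ 0. -0. 90.]
[ -0.   51.2 318.1 369.1  61.6 553.4 364.8] [array([-0.,  0., -0.]), array([-0., -0.,  0.]), array([ 0., -0., -0.])]
29.5 15 0 0 [(0, [-32, -14, 136, 91, 58, 152]), (3, [-40, -19, 140, 87, 65, 152]), (5, [-49, -23, 143, 83, 74, 152])]
29.5 15 0 1 [(0, [-32, -14, 136, 91, 58, 152]), (3, [-40, -19, 140, 87, 65, 152]), (5, [-49, -23, 143, 83, 74, 152])]
29.5 15 180 0 [(0, [-32, -14, 136, 91, 58, -28]), (0, [-40, -20, 140, 87, 65, -27]), (2, [-49, -24, 143, 82, 73, -26])]
29.5 15 180 1 [(0, [-32, -14, 136, 91, 58, -28]), (0, [-40, -20, 140, 87, 65, -27]), (2, [-49, -24, 143, 82, 73, -26])]
29.5 30 0 0 [(41, [-31, -15, 134, 85, 54, 152]), (42, [-39, -19, 138, 80, 63, 152]), (42, [-48, -23, 140, 75, 72, 152])]
29.5 30 0 1 [(41, [-31, -15, 134, 85, 54, 152]), (42, [-39, -19, 138, 80, 63, 152]), (42, [-48, -23, 140, 75, 72, 152])]
29.5 30 180 0 [(0, [-27, -20, 130, 67, 52, -3]), (0, [-34, -27, 135, 65, 59, -4]), (0, [-43, -33, 139, 64, 67, -5])]
29.5 30 180 1 [(0, [-27, -20, 130, 67, 52, -3]), (0, [-34, -27, 135, 65, 59, -4]), (0, [-43, -33, 139, 
[... 2171 characters left out ...]
117])]
6.3 45 180 0 [(0, [-8, -27, 127, 17, 37, 66]), (0, [-10, -38, 134, 18, 42, 65]), (1, [-13, -51, 141, 19, 49, 63])]
6.3 45 180 1 [(0, [-8, -27, 127, 17, 37, 66]), (0, [-10, -38, 134, 18, 42, 65]), (1, [-13, -51, 141, 19, 49, 63])]
6.3 55 0 0 [(0, [-6, -20, 118, 10, 48, -107]), (0, [-8, -30, 125, 11, 51, -109]), (0, [-11, -41, 132, 12, 56, -111])]
6.3 55 0 1 [(0, [-6, -20, 118, 10, 48, -107]), (0, [-8, -30, 125, 11, 51, -109]), (0, [-11, -41, 132, 12, 56, -111])]
6.3 55 180 0 [(0, [-6, -20, 118, 10, 48, 73]), (0, [-8, -30, 125, 11, 51, 71]), (0, [-11, -41, 132, 12, 56, 69])]
6.3 55 180 1 [(0, [-6, -20, 118, 10, 48, 73]), (0, [-8, -30, 125, 11, 51, 71]), (0, [-11, -41, 132, 12, 56, 69])]
```

Run:
```python
from kin import *
from bench import sensors
s=sensors.sense(); p,R=pose(s)
ax=np.array([622,27.,245]); h=lambda y:np.array([np.cos(np.radians(y)),np.sin(np.radians(y)),0])
def g(yaw,pitch,back): T=tool(yaw,pitch); return ax-back*h(yaw)+19*T.as_matrix()[:,2],T
w=[g(22,55,100),g(22,55,8)]
q=s['joint_pos']
for a in w: q,e=ik(*a,q); print(q.round(0),round(e,1))
chain(p,R,w)
p,R=w[-1]
print('turn');prev=w[-1]
for y in (14,6.3,4): chain(*prev,[g(y,55,8)]); prev=g(y,55,8)
```

```text
[ -22.  -32.  126.   27.   62. -142.] 0.0
[ -13.  -17.  115.   24.   54. -135.] 0.0
   [-7.46, -8.12, 9.79, -3.61, -35.12, -11.61]
-- at [539.4  -6.4 229.4]
   [-7.54, 0.0, 5.28, 0.0, -0.0, -0.0]
-- at [624.7  28.1 229.4]
turn
   [0.0, -0.04, -0.0, 4.59, -0.0, 6.55]
-- at [624.8  27.7 229.4]
   [0.0, -0.04, -0.0, 4.42, 0.0, 6.31]
-- at [624.9  27.3 229.4]
   [0.0, -0.01, -0.0, 1.32, -0.0, 1.88]
-- at [624.9  27.2 229.4]
```

play_rows([
  [[-7.5,-8.1,9.8,-3.6,-35.1,-11.6],[-7.5,-8.1,9.8,-3.6,-35.1,-11.6],[-7.5,-8.1,9.8,-3.6,-35.1,-11.6],[-7.5,-8.1,9.8,-3.6,-35.1,-11.6],[-7.5,-8.1,9.8,-3.6,-35.1,-11.6]],
])

```text
time: 3.65
tool_pos: [537.4, -8.0, 227.3]
tcp_rot: [-179.9, 35.5, -158.2]
ft_force: [-0.5, 0.2, -0.3]
finger_gap: 85.4
grip_force: 0.0
```

Run:
```python
from kin import *
from bench import sensors,optics
s=sensors.sense(); print(s['tool_pos'],s['tcp_rot'])
d=wrist(s,optics); pickle.dump(d,open('w2.pkl','wb')); cv2.imwrite('pics/w2.png',d['pixels'][:,:,::-1])
print(proj(d,[[622,27,245],[622,27,283],[622,27,165]]))
```

```text
[537.42113578  -8.01821258 227.30648209] [-179.89196486   35.46434313 -158.17839388]
[[320.82277857 406.98507429]
 [320.84378701 482.79229613]
 [320.79046833 290.39628582]]
```

View pics/w2.png

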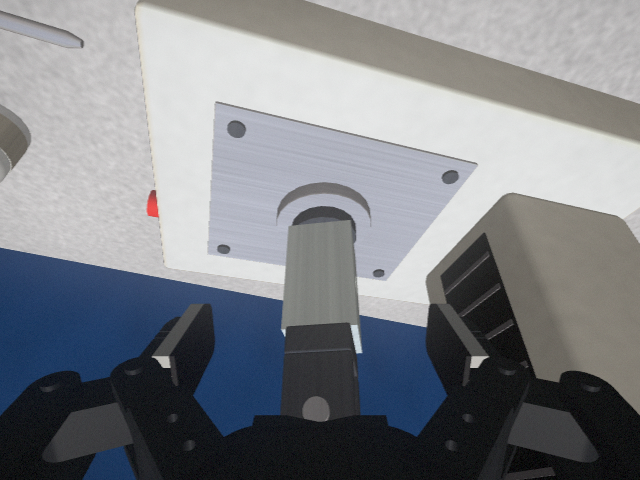

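The wrist view shows the grip centred between the open fingers, with the screw end at (316,408) and the plate bolts at (236,129), (450,177), (378,273) and (223,249). I'll advance.

play_rows([
  [[-3.8,0,2.6,0,0,0],[-7.5,0,5.3,0,0,0],[-7.5,0,5.3,0,0,0],[-7.5,0,5.3,0,0,0]],
])

```text
time: 4.1
tool_pos: [625.3, 27.6, 232.1]
tcp_rot: [-179.8, 35.3, -157.9]
ft_force: [-0.9, -0.2, -0.3]
finger_gap: 85.4
grip_force: 0.0
```

Run:
```python
from kin import *
from bench import sensors
s=sensors.sense(); print(s['tool_pos'],s['tcp_rot'],s['ft_force'])
d=pickle.load(open('w2.pkl','rb'))
for z in(90,92):
  b=onz(d,[(236,129),(450,177),(378,273),(223,249)],z)[:,:2]; print(b.round(1).tolist(),b.mean(0),[np.degrees(np.arctan2(*(b[i]-b[j])[::-1])) for i,j in((0,1),(3,2),(3,0),(2,1))])
for u in [(324,183),(324,227)]: pass
```

```text
[625.32917461  27.60031575 232.07671586] [-179.77761865   35.27611462 -157.93404562] [-0.88530242 -0.15201561 -0.32955378]
[[563.6, -58.1], [545.4, 103.1], [686.4, 118.6], [704.5, -42.3]] [624.97912851  30.34352942] [np.float64(-83.57898563757713), np.float64(-83.56628759173334), np.float64(6.418870337879631), np.float64(6.265791995207908)]
[[562.1, -58.1], [544.1, 101.6], [683.7, 116.9], [701.6, -42.4]] [622.87407476  29.4757542 ] [np.float64(-83.57898563757716), np.float64(-83.56628759173336), np.float64(6.418870337879624), np.float64(6.265791995207902)]
```

play_rows([
  [[0,0,0,0,0,0],[0,0,0,0,0,0],[0,0,0,0,0,0],[0,0,0,0,0,0],[0,0,0,0,0,0]],
], jaw=0, squeeze=30)

```text
time: 4.6
tool_pos: [625.2, 27.5, 234.6]
tcp_rot: [-179.8, 35.4, -158.0]
ft_force: [-11.8, 2.4, 8.6]
finger_gap: 39.9
grip_force: 28.1
```

play_rows([
  [[0,0,0,0,0,0],[0,0,0,0,0,0],[0,0,0,0,0,0],[0,0,0,0,0,0],[0,0,0,0,0,0]],
])

```text
time: 5.1
tool_pos: [625.2, 27.5, 234.6]
tcp_rot: [-179.8, 35.4, -158.0]
ft_force: [-11.9, 3.2, 8.7]
finger_gap: 40.3
grip_force: 28.1
```

play_rows([
  [[0,-0.02,0,2.3,0,3.2],[0,-0.04,0,4.6,0,6.5],[0,-0.06,0,6.9,0,9.8],[0,-0.08,0,9,0,12.9],[0,-0.08,0,9,0,12.9]],
])

```text
time: 5.6
tool_pos: [625.3, 27.2, 234.7]
tcp_rot: [-179.9, 35.4, -173.9]
ft_force: [-13.7, 1.8, 8.8]
finger_gap: 40.0
grip_force: 27.2
```

play_rows([
  [[0,0,0,0,0,0],[0,0,0,0,0,0],[0,0,0,0,0,0]],
])

```text
time: 5.9
tool_pos: [625.4, 27.2, 234.6]
tcp_rot: [-180.0, 35.4, -173.8]
ft_force: [-14.2, 6.3, 10.1]
finger_gap: 39.4
grip_force: 27.6
```

Run:
```python
from kin import *
from bench import sensors,optics
s=sensors.sense(); p,R=pose(s); z=R.as_matrix()[:,2]; y=R.as_matrix()[:,1]
print(p,'yaw z',np.degrees(np.arctan2(z[1],z[0])),'yaw y',np.degrees(np.arctan2(-y[0],y[1])),y[2],s['ft_force'],s['wrist_torque'])
```

```text
[625.42573241  27.18248484 234.6114348 ] yaw z 6.18424291362475 yaw y 6.192704960940001 -0.0001050918774830635 [-14.17218612   6.2979408   10.0639555 ] [0.95450224 1.19091519 1.06939249]
```

play_rows([
  [[0,0,0,0,0,0],[0,0,0,0,0,0],[0,0,0,0,0,0],[0,0,0,0,0,0],[0,0,0,0,0,0]],
], jaw=1)

```text
time: 6.4
tool_pos: [626.0, 25.8, 232.8]
tcp_rot: [-179.9, 35.4, -173.8]
ft_force: [-0.3, -0.5, -0.3]
finger_gap: 85.7
grip_force: 0.0
```

play_rows([
  [[1.9,0,-1.3,0,0,0],[3.8,0,-2.6,0,0,0],[5.7,0,-4,0,0,0],[7.5,0,-5.3,0,0,0],[7.5,0,-5.3,0,0,0]],
])

```text
time: 6.9
tool_pos: [533.4, 16.0, 232.6]
tcp_rot: [-179.9, 35.4, -173.8]
ft_force: [-0.5, 0.1, 0.7]
finger_gap: 85.6
grip_force: 0.0
```

Run:
```python
from kin import *
from bench import sensors,optics
s=sensors.sense(); p,R=pose(s); print(p,s['joint_pos'],s['ft_force'])
d=wrist(s,optics); pickle.dump(d,open('w3.pkl','wb'));  t=optics.snapshot('scene'); pickle.dump(t,open('s3.pkl','wb'))
a=d['pixels'][100:420,160:480]; b=cv2.resize(t['pixels'][165:265,350:450],(320,320),interpolation=cv2.INTER_CUBIC)
cv2.imwrite('pics/w3.png',np.hstack([a,b])[:,:,::-1])
# pin pick options
tip_dir=np.array([591.1-596.5,-185+282.3]); yaw=np.degrees(np.arctan2(tip_dir[1],tip_dir[0])); print('pin yaw',yaw)
for yw in (0,3,6.3):
  for pitch in (90,70,55,40):
    T=tool(yw,pitch,90); P=np.array([622,27,165])+66*np.array([np.sin(np.radians(6.3)),-np.cos(np.radians(6.3)),0])+19*T.as_matrix()[:,2]
    P2=np.array([598,-285,10])+[0,0,100]
    a=[min((ik(X,T,[0,j2,120,j4,60,j6]) for j2 in(-30,10) for j6 in (-20,50) for j4 in (0,30)),key=lambda t:t[1]) for X in (P,P2)]
    print(yw,pitch,[(round(e),q.round(0).astype(int).tolist()) for q,e in a])
```

```text
[533.41487448  15.99363765 232.60816271] [ -10.15655     -39.04004039  130.40372052   11.32933149   54.86163071
 -110.00156109] [-0.52826228  0.08802888  0.74929624]
pin yaw 93.17656874808307
0 90 [(0, [-8, 15, 86, 0, 79, -8]), (0, [-30, 22, 82, 0, 77, -30])]
0 70 [(0, [-10, -2, 106, 4, 56, -12]), (0, [-36, 7, 101, 14, 56, -43])]
0 55 [(0, [-12, -12, 120, 11, 38, -19]), (0, [-42, 0, 114, 34, 44, -62])]
0 40 [(0, [-14, -19, 133, 33, 20, -41]), (0, [-49, -2, 124, 64, 40, -94])]
3 90 [(0, [-8, 15, 86, 0, 79, -11]), (0, [-30, 22, 82, 0, 77, -33])]
3 70 [(0, [-11, -2, 106, 6, 56, -16]), (0, [-37, 7, 101, 15, 57, -47])]
3 55 [(0, [-13, -12, 120, 15, 39, -25]), (0, [-43, 1, 113, 35, 46, -66])]
3 40 [(0, [-16, -18, 132, 41, 23, -51]), (0, [-50, -1, 122, 63, 43, -96])]
6.3 90 [(0, [-8, 15, 86, 0, 79, -14]), (0, [-30, 22, 82, 0, 77, -36])]
6.3 70 [(0, [-11, -1, 106, 7, 57, -21]), (0, [-37, 8, 100, 16, 58, -51])]
6.3 55 [(0, [-15, -11, 120, 19, 40, -32]), (0, [-44, 2, 112, 36, 49, -71])]
6.3 40 [(0, [-18, -18, 132, 47, 26, -60]), (0, [-51, 1, 120, 63, 47, -98])]
```

View pics/w3.png

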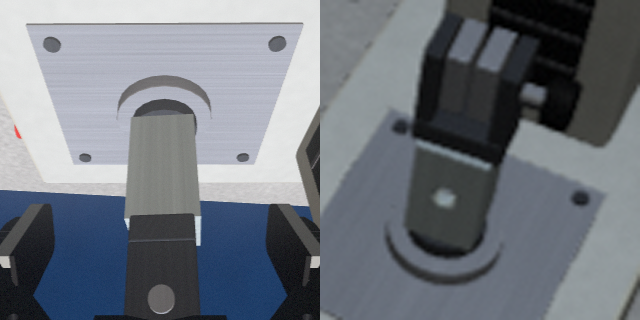

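The grip now stands square with the plate (near face edge horizontal, ring centre at about column 165). Next I'll go above the pin.

Run:
```python
from kin import *
from bench import sensors
s=sensors.sense(); p,R=pose(s); T=tool(3.2,90,90); q=s['joint_pos']
w=[((560,-130,215),tool(5,75,45)),((597,-290,170),T)]
for a in w: q,e=ik(*a,q); print(q.round(0),round(e,1))
chain(p,R,w)
```

```text
[-23. -10. 105.   7.  71. -74.] 0.0
[-30.  19.  78.   0.  83. -34.] 0.0
   [0.16, -7.39, 1.03, 4.19, 9.64, 22.77]
   [-2.89, -6.75, 1.32, 4.19, 9.64, 22.77]
-- at [ 560. -130.  215.]
   [-6.12, -5.38, 2.47, 7.17, 2.84, 23.26]
   [-7.81, -2.19, 2.6, 7.17, 2.84, 23.26]
-- at [ 597. -290.  170.]
```

play_rows([
  [[0.2,-7.4,1,4.2,9.6,22.8],[0.2,-7.4,1,4.2,9.6,22.8],[0.2,-7.4,1,4.2,9.6,22.8],[0.2,-7.4,1,4.2,9.6,22.8]],
])

```text
time: 7.4
tool_pos: [548.4, -57.7, 224.0]
tcp_rot: [171.6, 23.9, 160.6]
ft_force: [-0.3, 1.2, -0.1]
finger_gap: 85.4
grip_force: 0.0
```

play_rows([
  [[-2.9,-6.7,1.3,4.2,9.6,22.8],[-2.9,-6.7,1.3,4.2,9.6,22.8],[-2.9,-6.7,1.3,4.2,9.6,22.8],[-2.9,-6.7,1.3,4.2,9.6,22.8]],
])

```text
time: 7.8
tool_pos: [560.4, -129.8, 214.2]
tcp_rot: [169.3, 10.5, 139.1]
ft_force: [-0.3, 0.2, -0.4]
finger_gap: 85.3
grip_force: 0.0
```

play_rows([
  [[-6.1,-5.4,2.5,7.2,2.8,23.3],[-6.1,-5.4,2.5,7.2,2.8,23.3],[-6.1,-5.4,2.5,7.2,2.8,23.3],[-6.1,-5.4,2.5,7.2,2.8,23.3]],
])

```text
time: 8.2
tool_pos: [578.0, -208.9, 190.7]
tcp_rot: [173.6, 4.2, 116.5]
ft_force: [0.0, -0.1, 0.0]
finger_gap: 85.4
grip_force: 0.0
```

play_rows([
  [[-7.8,-2.2,2.6,7.2,2.8,23.3],[-7.8,-2.2,2.6,7.2,2.8,23.3],[-7.8,-2.2,2.6,7.2,2.8,23.3],[-7.8,-2.2,2.6,7.2,2.8,23.3],[-7.8,-2.2,2.6,7.2,2.8,23.3]],
])

```text
time: 8.7
tool_pos: [596.2, -288.3, 169.4]
tcp_rot: [179.9, 0.1, 93.6]
ft_force: [-1.2, 0.4, -0.1]
finger_gap: 85.5
grip_force: 0.0
```

Run:
```python
from kin import *
from bench import sensors,optics
s=sensors.sense(); p,R=pose(s); print(p,s['tcp_rot'],s['time'])
d=wrist(s,optics); pickle.dump(d,open('w4.pkl','wb')); cv2.imwrite('pics/w4.png',d['pixels'][:,:,::-1])
cs,_=cv2.findContours(red(d['pixels']),cv2.RETR_EXTERNAL,cv2.CHAIN_APPROX_NONE)
for c in cs:
  if cv2.contourArea(c)>200: r_=cv2.minAreaRect(c); b=cv2.boxPoints(r_); print(b.round(0).tolist(),onz(d,b,20).round(1)[:,:2].tolist(),onz(d,b,10).round(1)[:,:2].tolist())
```

```text
[ 596.19351142 -288.33131694  169.41548881] [1.79898998e+02 7.88173522e-02 9.36429336e+01] 8.7
[[311.0, 191.0], [333.0, 191.0], [333.0, 241.0], [311.0, 241.0]] [[588.0, -261.2], [605.6, -260.1], [608.7, -301.9], [590.4, -303.1]] [[587.8, -262.8], [606.1, -261.7], [609.3, -305.0], [590.3, -306.2]]
```

View pics/w4.png

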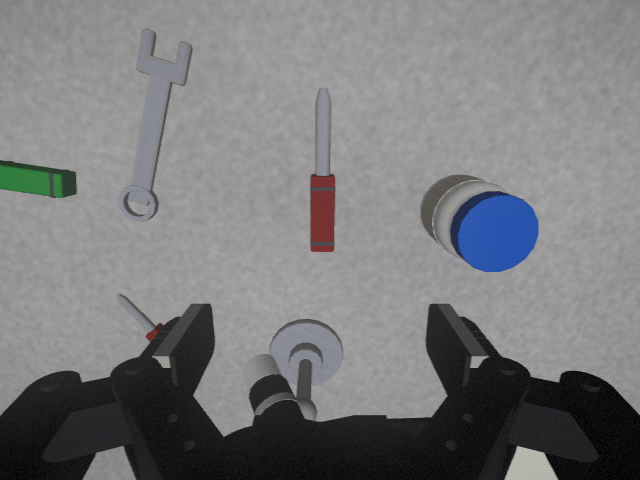

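The wrist view shows the red pin upright in the image: tip (322,89), shoulder (322,176), handle end (322,251). It's aligned with the tool.

Run:
```python
from kin import *
d=pickle.load(open('w4.pkl','rb'))
print(onz(d,[(322,176),(322,251)],20).round(1),onz(d,[(323,89)],10).round(1))
sh=onz(d,[(322,176)],20)[0]; tip=onz(d,[(323,89)],10)[0]; v=(tip-sh)[:2]; print(np.linalg.norm(v),np.degrees(np.arctan2(v[1],v[0])))
```

```text
[[ 596.  -248.7   20. ]
 [ 600.1 -311.3   20. ]] [[ 592.5 -183.8   10. ]]
64.97696447462098 93.04374997823017
```

play_rows([
  [[-0.57,0.2,4.5,0,0,0],[-0.57,0.2,9,0,0,0],[-0.57,0.2,13,0,0,0],[-0.57,0.2,15.5,0,0,0],[-0.57,0.2,16.2,0,0,0]],
])

```text
time: 9.25
tool_pos: [595.4, -292.8, 3.8]
tcp_rot: [-179.7, -0.1, 93.4]
ft_force: [0.6, 0.3, 0.2]
finger_gap: 85.3
grip_force: 0.0
```

play_rows([
  [[0,0,0.2,0,0,0],[0,0,0.2,0,0,0]],
])

```text
time: 9.45
tool_pos: [599.1, -295.7, 7.5]
tcp_rot: [179.9, 0.2, 93.2]
ft_force: [0.2, 0.4, 0.4]
finger_gap: 85.5
grip_force: 0.0
```

play_rows([
  [[0.1,0,0.25,0,0,0],[0.1,0,0.25,0,0,0],[0.1,0,0.25,0,0,0]],
])

```text
time: 9.75
tool_pos: [598.4, -294.6, 3.8]
tcp_rot: [180.0, 0.1, 93.1]
ft_force: [-0.3, 0.6, 0.2]
finger_gap: 85.5
grip_force: 0.0
```

play_rows([
  [[0,0,0,0,0,0],[0,0,0,0,0,0],[0,0,0,0,0,0],[0,0,0,0,0,0],[0,0,0,0,0,0]],
], jaw=0, squeeze=50)

```text
time: 10.25
tool_pos: [598.1, -294.5, 3.0]
tcp_rot: [-180.0, 0.1, 93.1]
ft_force: [0.6, -0.6, -1.1]
finger_gap: 19.1
grip_force: 49.0
```

play_rows([
  [[0,0,0,0,0,0],[0,0,0,0,0,0],[0,0,0,0,0,0],[0,0,0,0,0,0],[0,0,0,0,0,0]],
])

```text
time: 10.75
tool_pos: [598.0, -294.5, 2.8]
tcp_rot: [-180.0, 0.1, 93.1]
ft_force: [1.1, -1.2, 1.1]
finger_gap: 18.9
grip_force: 49.4
```

Run:
```python
from kin import *
from bench import sensors
s=sensors.sense(); p,R=pose(s); print(p,s['tcp_rot'],s['finger_gap'],s['grip_force'],s['ft_force'],s['time'])
# pin in tool frame
v=np.array([np.cos(np.radians(93.3)),np.sin(np.radians(93.3)),0])
o=R.inv().apply(np.array([596.,-249,10])-p); print('shoulder in tool',o,R.inv().apply(v))
```

```text
[ 597.97864292 -294.45536989    2.835195  ] [-1.79965536e+02  8.48512975e-02  9.30786552e+01] 18.908574786073284 49.399632811546326 [ 1.14773733 -1.24714243  1.05293709] 10.75
shoulder in tool [45.48537243  0.46112569 -7.23245244] [ 0.99999144 -0.00386408 -0.0014786 ]
```

```bash
cat > ins.py <<'E'
from kin import *
AX=np.array([622.5,28.,165]); YAW=6.38
d=np.array([-np.sin(np.radians(YAW)),np.cos(np.radians(YAW)),0]); O=np.array([45.5,0,-7])
def P(dist,pitch=45,off=(0,0,0)): T=tool(YAW,pitch,90); return AX-dist*d+np.array(off)-T.apply(O),T
E
python3 - <<'E'
from ins import *
from bench import sensors
s=sensors.sense(); p,R=pose(s); q=s['joint_pos']
w=[((598,-294.5,100),R),((605,-200,190),tool(5,65,90)),P(125)]
for a in w+[P(90),P(60),P(24)]: q,e=ik(*a,q); print(q.round(0),round(e,1))
chain(p,R,w)
E
```

```text
[-31.  23.  81.  -0.  76. -34.] 0.0
[-31.  -5. 106.  17.  60. -42.] 0.0
[-30. -11. 123.  44.  38. -65.] 0.0
[-26. -14. 125.  41.  36. -60.] 0.0
[-23. -16. 127.  38.  34. -54.] 0.0
[-18. -18. 129.  34.  32. -47.] 0.0
   [-0.02, -0.0, -9.72, 0.0, 0.0, 0.0]
-- at [ 598.  -294.5  100. ]
   [9.39, 1.2, -9.01, -25.03, 0.5, -1.87]
-- at [ 605. -200.  190.]
   [5.53, 2.94, 4.67, -20.0, 0.8, -1.14]
-- at [ 646.4 -140.9  160.1]
```

play_rows([
  [[0,0,-3,0,0,0],[0,0,-6.5,0,0,0],[0,0,-9.7,0,0,0],[0,0,-9.7,0,0,0]],
], squeeze=80)

```text
time: 11.15
tool_pos: [600.8, -295.9, 105.8]
tcp_rot: [179.6, 0.3, 93.1]
ft_force: [1.2, 0.3, -0.2]
finger_gap: 18.2
grip_force: 79.0
```

play_rows([
  [[2.3,0.3,-2.2,-6,0.1,-0.5],[4.7,0.6,-4.5,-12.5,0.2,-0.9],[7,0.9,-6.8,-19,0.4,-1.4],[9.4,1.2,-9,-25,0.5,-1.9],[9.4,1.2,-9,-25,0.5,-1.9]],
])

```text
time: 11.65
tool_pos: [603.0, -196.9, 189.3]
tcp_rot: [154.9, -0.1, 95.1]
ft_force: [0.6, -0.6, -2.0]
finger_gap: 18.3
grip_force: 79.0
```

play_rows([
  [[1.4,0.7,1.2,-5,0.2,-0.3],[2.8,1.5,2.3,-10,0.4,-0.6],[4.2,2.2,3.5,-15,0.6,-0.8],[5.5,2.9,4.7,-20,0.8,-1.1],[5.5,2.9,4.7,-20,0.8,-1.1]],
])

```text
time: 12.15
tool_pos: [642.7, -138.1, 152.2]
tcp_rot: [135.5, -0.4, 96.4]
ft_force: [-0.9, 0.3, -3.5]
finger_gap: 18.0
grip_force: 79.2
```

play_rows([
  [[0,0,0,0,0,0],[0,0,0,0,0,0]],
])

```text
time: 12.35
tool_pos: [646.8, -141.9, 160.5]
tcp_rot: [135.1, 0.0, 96.4]
ft_force: [-0.3, -0.7, -1.2]
finger_gap: 18.3
grip_force: 79.2
```

Run:
```python
from ins import *
from bench import sensors,optics
s=sensors.sense(); p,R=pose(s); print(p,s['tcp_rot'],s['finger_gap'],s['grip_force'],s['ft_force'],s['wrist_torque'],s['time'])
sc=optics.snapshot('scene'); pickle.dump(sc,open('s5.pkl','wb')); 
tip=p+R.apply(O+[66,0,0]); sh=p+R.apply(O); print('tip',tip,'sh',sh,'dir',R.as_matrix()[:,0])
f=lambda X:((proj(sc,X)-(340,180))*6).round(0)
print('pred tip',f(tip),'pred sh',f(sh),'pred hole',f(AX-24*d))
cv2.imwrite('pics/s5.png',cv2.resize(sc['pixels'][180:280,340:470],None,fx=6,fy=6,interpolation=cv2.INTER_CUBIC)[:,:,::-1])
chain(p,R,[P(125)])
```

```text
[ 646.78615588 -141.86707859  160.45477183] [1.35101404e+02 4.29620048e-02 9.63749999e+01] 18.261909334317803 79.16514873504639 [-0.33366795 -0.65191328 -1.20095052] [-0.10815785  0.55125927  0.00843678] 12.35
tip [629.49488312 -31.60150233 165.32966452] sh [636.82321128 -97.1933704  165.3791532 ] dir [-1.11035275e-01  9.93816183e-01 -7.49828367e-04]
pred tip [[244. 347.]] pred sh [[160. 486.]] pred hole [[287. 275.]]
   [0.1, -0.05, 0.01, -0.1, 0.03, 0.03]
-- at [ 646.4 -140.9  160.1]
```

View pics/s5.png

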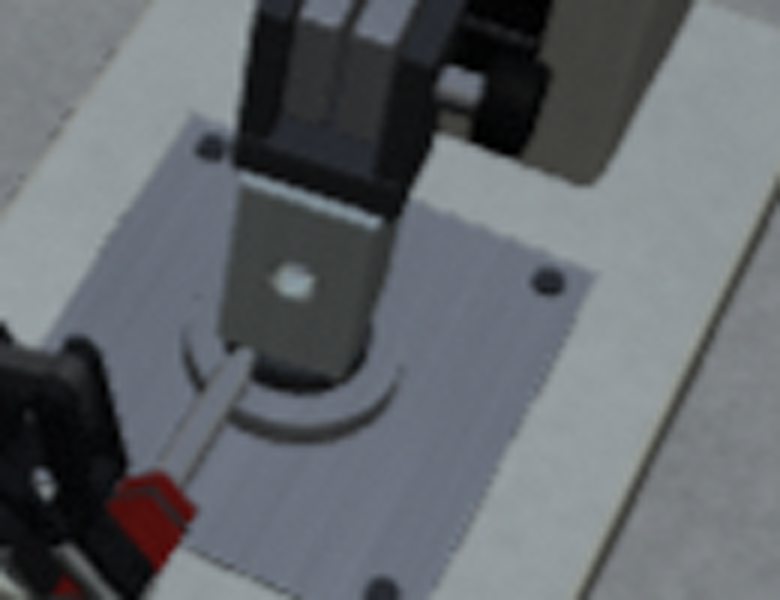

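The scene crop shows the pin tip at (248,350) and the hole at (293,281). Both sit within about 1 mm of the prediction relative to each other, so I'll insert along tool x.

play_rows([
  [[1,-0.05,0,0,0,0],[2,-0.05,0,0,0,0],[3,-0.05,0,0,0,0],[3.6,-0.05,0,0,0,0],[4.2,-0.05,0,0,0,0]],
])

```text
time: 12.9
tool_pos: [640.9, -98.0, 159.0]
tcp_rot: [135.0, -0.0, 96.4]
ft_force: [0.0, -0.1, -1.6]
finger_gap: 17.8
grip_force: 79.2
```

play_rows([
  [[0.3,0,0,0,0,0],[0.6,0,0,0,0,0],[0.6,0,0,0,0,0]],
])

```text
time: 13.2
tool_pos: [640.6, -92.8, 159.3]
tcp_rot: [135.0, -0.0, 96.4]
ft_force: [2.5, 1.7, -0.8]
finger_gap: 17.9
grip_force: 79.1
```

```bash
cat > st.py <<'E'
from ins import *
from bench import sensors
s=sensors.sense(); p,R=pose(s); X=R.as_matrix()[:,0]
sh=p+R.apply(O); v=sh-AX; print('dist',-v@d,'lat',v@[d[1],-d[0],0],'z',v[2],'ang',np.degrees(np.arccos(X@d)),'F tool',R.inv().apply(s['ft_force']).round(1),'M',R.inv().apply(s['wrist_torque']).round(2),s['finger_gap'],s['time'])
E
python3 st.py
```

```text
dist 76.53662113232227 lat -0.40523594764563725 z -0.7174278357980199 ang 0.042142748261464635 F tool [1.5 1.3 2.4] M [0.12 0.02 0.23] 17.92625519865991 13.2
```

play_rows([
  [[0.5,0,0,0,0,0],[1,0,0,0,0,0],[1.5,0,0,0,0,0],[1.5,0,0,0,0,0]],
])

```text
time: 13.6
tool_pos: [638.8, -77.6, 159.2]
tcp_rot: [135.0, -0.0, 96.4]
ft_force: [3.4, -0.0, -0.2]
finger_gap: 18.1
grip_force: 79.0
```

```bash
python3 st.py
```

```text
dist 61.26906931307178 lat -0.4722777503757832 z -0.785047030253736 ang 0.040722347333017384 F tool [-0.4  2.2  2.5] M [ 0.01 -0.18  0.23] 18.13662417444521 13.6
```

play_rows([
  [[0.5,0,0,0,0,0],[1,0,0,0,0,0],[1.5,0,0,0,0,0],[2,0,0,0,0,0],[2,0,0,0,0,0]],
])

```text
time: 14.1
tool_pos: [636.8, -58.1, 159.5]
tcp_rot: [135.0, 0.0, 96.4]
ft_force: [4.2, -2.5, 0.8]
finger_gap: 18.3
grip_force: 78.9
```

play_rows([
  [[0.5,0,0,0,0,0],[1,0,0,0,0,0],[1,0,0,0,0,0]],
])

```text
time: 14.4
tool_pos: [635.6, -48.7, 159.4]
tcp_rot: [135.0, 0.0, 96.4]
ft_force: [1.1, -4.5, 1.0]
finger_gap: 18.2
grip_force: 79.2
```

```bash
python3 st.py
```

```text
dist 32.123250302946566 lat -0.4759706496675721 z -0.7087788711324379 ang 0.04345175840446726 F tool [-4.6  1.1 -0.2] M [ 0.09 -0.62 -0.04] 18.193205293788065 14.4
```

Nearly home. I'll push on until contact.

play_rows([
  [[0.3,0,0,0,0,0],[0.6,0,0,0,0,0],[0.8,0,0,0,0,0],[0.9,0,0,0,0,0]],
])

```text
time: 14.8
tool_pos: [634.7, -40.3, 159.5]
tcp_rot: [135.0, 0.1, 96.3]
ft_force: [2.5, -7.9, 1.4]
finger_gap: 18.1
grip_force: 79.2
```

```bash
python3 st.py
```

```text
dist 23.72305345718006 lat -0.39947386548548736 z -0.6198453107718365 ang 0.09255467574155778 F tool [-8.1  2.1  0.1] M [ 0.24 -1.09 -0.03] 18.143024425364928 14.8
```

play_rows([
  [[0.15,0,0,0,0,0],[0.3,0,0,0,0,0],[0.3,0,0,0,0,0]],
])

```text
time: 15.1
tool_pos: [634.6, -39.6, 159.7]
tcp_rot: [134.9, 0.2, 96.2]
ft_force: [0.7, -17.5, -1.4]
finger_gap: 17.7
grip_force: 79.3
```

```bash
python3 st.py
```

```text
dist 22.980157258402006 lat -0.2702436033246159 z -0.5714708978509293 ang 0.31964078890060516 F tool [-17.5  -1.8   0.2] M [ 0.55 -2.84 -0.19] 17.738874200458277 15.1
```

play_rows([
  [[0.2,0,0,0,0,0],[0.2,0,0,0,0,0]],
])

```text
time: 15.3
tool_pos: [634.6, -39.4, 159.8]
tcp_rot: [134.9, 0.4, 96.1]
ft_force: [0.4, -27.3, -2.2]
finger_gap: 18.3
grip_force: 79.4
```

play_rows([
  [[-0.5,0,0,0,0,0],[-0.5,0,0,0,0,0],[-0.5,0,0,0,0,0],[-0.5,0,0,0,0,0],[-0.5,0,0,0,0,0]],
], jaw=1)

```text
time: 15.8
tool_pos: [634.2, -38.8, 158.7]
tcp_rot: [135.1, -0.0, 96.4]
ft_force: [-0.3, 0.1, -0.0]
finger_gap: 85.2
grip_force: 0.0
```

Run:
```python
from ins import *
from bench import sensors,optics
s=sensors.sense(); p,R=pose(s); z=R.as_matrix()[:,2]; q=s['joint_pos']; print(p,s['finger_gap'],s['ft_force'])
for k in (40,80,120): q,e=ik(p-k*z,R,q); print(q.round(0),e)
```

```text
[634.22865755 -38.75544834 158.73850782] 85.24730944826378 [-0.27901727  0.10393818 -0.04215017]
[-20. -27. 132.  31.  37. -45.] 3.930816015490327e-11
[-22. -35. 134.  29.  44. -43.] 3.006845530384965e-13
[-24. -43. 135.  28.  50. -42.] 2.099753157112251e-13
```

play_rows([
  [[0,0,-2,0,0,0],[0,0,-4,0,0,0],[0,0,-7,0,0,0],[0,0,-10,0,0,0],[0,0,-10,0,0,0]],
])

```text
time: 16.3
tool_pos: [564.6, -47.8, 234.6]
tcp_rot: [134.7, 0.2, 96.4]
ft_force: [1.0, -0.7, 0.8]
finger_gap: 85.3
grip_force: 0.0
```

Run:
```python
from ins import *
from bench import sensors,optics
s=sensors.sense(); p,R=pose(s); print(p,s['ft_force'],s['time'])
d_=wrist(s,optics); sc=optics.snapshot('scene')
f=lambda X:((proj(sc,X)-(340,170))*4).round(0).tolist()
print('shoulder if home',f(AX-24*d),'handle end',f(AX-88*d), 'shoulder 4mm out',f(AX-28*d))
a=cv2.resize(sc['pixels'][170:290,340:440],None,fx=4,fy=4,interpolation=cv2.INTER_CUBIC); b=cv2.resize(d_['pixels'],(400,300))
cv2.imwrite('pics/s6.png',np.hstack([a,cv2.copyMakeBorder(b,0,180,0,0,cv2.BORDER_CONSTANT)])[:,:,::-1])
```

```text
[564.58012561 -47.84570062 234.62699243] [ 1.04194638 -0.71596973  0.78572382] 16.3
shoulder if home [[191.0, 224.0]] handle end [[139.0, 310.0]] shoulder 4mm out [[188.0, 229.0]]
```

View pics/s6.png

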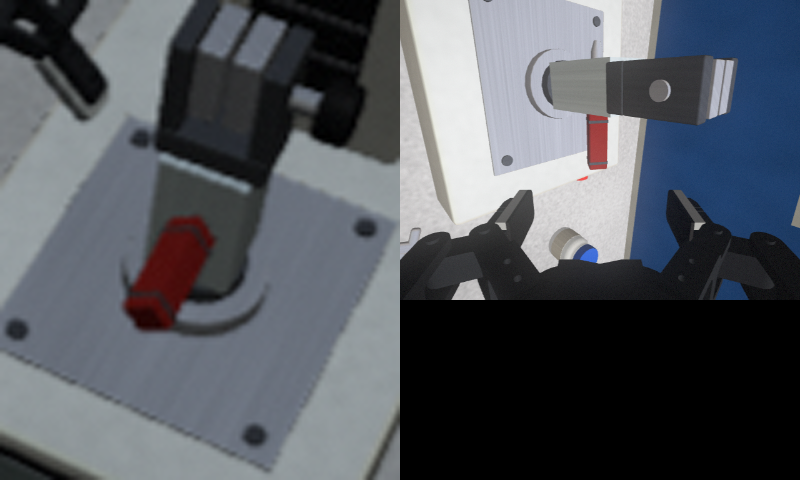

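The handle (red, about (170,270) in the left crop) sits flush on the socket, with no shank showing in the wrist view at (597,115). The gripper is clear, so I'm handing in.

play_rows([
  [[0,0,0,0,0,0],[0,0,0,0,0,0],[0,0,0,0,0,0]],
])

```text
time: 16.7
tool_pos: [563.9, -46.9, 228.0]
tcp_rot: [135.2, -0.1, 96.4]
ft_force: [0.7, 0.7, 0.8]
finger_gap: 85.0
grip_force: 0.0
```

```bash
python3 -c "
from bench import job
print(job.hand_in())"
```

```text
the job is handed in; nothing more can be done
None
```

The grip is turned in line with the adapter and the pin is pushed home and released with the gripper clear; I handed the job in at about 16.7 s, and no verdict came back.

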